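Load the hot-air parts dryer and set its vent and heat

ROBOT

A 6-joint arm with a two-finger parallel gripper is mounted at the origin on the work surface. World frame = base frame: x ahead of the robot, y to its left, z up, the work surface at z = 0. Lengths are in m, angles in rad, forces in N, time in s.
With the tool pointing down it reaches from about 0.3 to 0.775 m from the base axis. Payload 14.6 kg.
Tool frame: the origin (TCP) lies on the centre line of the jaws, within the pads' length; the fingertips stand 19 mm ahead of it and the grasp point (between the pads) is the TCP; z points along the fingers, y is the line along which they close (so a half turn about z gives the same grasp; the last joint's range is limited). The gripper opens to 94 mm and grips with 3 to 60 N. Pads are 16 mm wide; open, the fingers measure 119 mm over their backs; the gripper's body (75 mm by 177 mm) begins 78 mm behind the grasp point.
Start: joints at [-1.227, 0.3, 1.521, -0, 1.321, -0.067], TCP at [0.22, -0.504, 0.224] pointing down, gripper open.
Joint ranges: [-3.03, 3.03], [-0.79, 2.21], [0.23, 2.52], [-1.04, 4.18], [0, 3.07], [-2.55, 2.55]. Speed limits (rad/s): [2.22, 2.22, 2.57, 3.14, 3.14, 3.14].

INTERFACE

Orientations are given as [roll, pitch, yaw] about the fixed x, y, z axes, in that order (R = Rz(yaw) Ry(pitch) Rx(roll)).
In Python, from station import get_obs, camera, workorder gives the robot as it stands.
- The arm moves only by the tool play_rows, never from a script. Its argument "motion" is a list that holds one entry, the list of rows, each a list of 7 numbers: the shift along the tool's x, y, z as a fraction of full scale, then the turn, a rotation vector about the tool's x, y, z as a fraction of full scale, then the opening, from -1 (shut) to 1 (fully open). In form: [[[x, y, z, ax, ay, az, grip], ...]]. A call has 1 to 10 rows; each row is the pose to reach, as a shift and turn from the pose commanded when the call began, along the tool's axes at that moment, turning the shorter way round; what a row does not reach only later rows make up. Full scale, the value 1, is 0.25 m for a shift and 2 pi rad for a turn. A row lasts 1/10 s, in which the tool goes at most 50 mm and 8.59 degrees, less where a joint would pass 70% of its speed; a pose out of reach is approached as far as the arm can. A call with a number of a shift or a turn outside -1 to 1 is refused whole. A call with a gripper value outside its range is refused whole. The fingers move at their own pace and stop on an object; "grip_force" is the grip in N (left out, the last holds). Time passes only in rows, so rows that repeat a pose let the fingers close. It gives the time, the measured TCP pose, the force, the opening and the grip force at its end, in the units of the state.
- get_obs(): the state, without advancing time (a new reading comes with each control period).
- camera(name): name is "scene" or "top" or "wrist"; returns a dict with "frame" (400x640x3 uint8, red, green, blue), "z_map" (400x640 float32, m along the optical axis (not along the pixel's ray), 0 where there is no reading), "camera_matrix" (3x3 intrinsics, pixels), "D" ([k1, k2, p1, p2, k3] as OpenCV has them; the pictures are not rectified), "T" (4x4, takes a point from camera to world coordinates); the wrist camera has in their place "T_tool_cam" (4x4, takes a point from camera to tool coordinates, whose origin is the TCP and whose axes are the flange's). Camera axes: x right, y up, looking along -z (the intrinsics and any distortion apply to the point x, -y, -z); pixel columns grow to the right and rows downward; lengths in m; the calibration is good to about 2 mm. A picture is of the moment at which its call begins: read the wrist's pose just before it.
- workorder.hand_in(): hands the job in; it is judged then, once.
The state is a dict: "time_s": time; "qpos": joint angles; "joint_vel": joint speeds; "tau": joint torques, N m; "ee_pos": TCP position; "eef_rot": TCP orientation; "force": force on the tool from outside, world axes, zero at the start; "moment": the same for the moment, N m; "grip_width": finger opening in m; "grip_force": force on a finger pad.
Only numpy, scipy, OpenCV 4.12 (cv2) and the standard library are available. Lean on these libraries where they do the work, as an engineer would, in place of code of your own. Each camera call takes 0.05 s, during which the arm holds its last target. There are 200 camera calls.

TASK

Dry the washed pump parts: open the lid of the hot-air dryer, lay every part from the cardboard on the dryer's rack side by side, none on top of another, shut the lid fully, and swing the vent lever on the lid into its third notch, counting the shut one (shortest mark) as the first. Only when all that is done, turn the heat dial to 6 on its 0-to-10 scale. Leave the pan, jar, spanner and solvent can where they are.

Things in the scene. Friction and masses are not known exactly. Their poses are not given: they have to be found in the camera images.
- dryer: Hot-air parts dryer, fixed: grey chest with aluminium lid, green console at its right (-y) end; 176 (x) x 380 (y) mm, 130 mm high without the 12 mm lid. Origin: centre of its underside, bench level; x points away from the robot, z up. Stands front right of the robot, turned up to 0.12 rad. The console spans y -0.190 to -0.076, its top at z 0.130.
- rack (a point): Middle of the chest's rack (flat wire floor), at dryer (0, 0.057, 0.062); axes as the dryer's. The cavity above it is 150 mm in x by 240 mm in y, walls 13 mm thick; its rim is 68 mm above the rack (z 0.130).
- lid (a joint): Lid angle in rad: 0 fully shut (as it starts), grows as it opens, stop at 1.75. Hinged on the chest's far side about a line along the dryer's y axis at dryer x 0.083, z 0.130. Stiff friction hinge: it stays at any angle it is left at; about 5 N at the bar moves it.
- lid_bar (a point): Middle of the lid's handle: round bar 10 mm thick, 100 mm long along y, 38 mm out from the lid's front edge (33 mm free behind it). In the dryer frame at lid angle t: x = 0.083 - 0.209 cos t + 0.006 sin t, y = 0.057, z = 0.130 + 0.209 sin t + 0.006 cos t. Can be pinched from above at any lid angle, fingers on its near and far sides.
- vent (a joint): Vent lever angle on the lid, rad. Four detent notches: 0 (shut), 0.45, 0.90 (the third), 1.35 (full), marked by black lines on the lid beyond the grip, longer the more open (6, 10, 14, 18 mm). Between notches a sprung roller rides over a stud and drops in; up to 0.1 rad of play in a notch. The angle grows as the grip moves from left (+y) to right (-y). Starts at 0-0.5. Up to 5 N moves it.
- vent_grip (a point): Middle of the vent lever's upright black round grip, 16 mm across, 26 mm tall, free all round. With the lid shut: 24 mm above the lid's top face (z 0.142), the grip's top 34 mm above it; it circles a pivot at dryer (0.038, 0.057) at 62 mm radius, at dryer heading 2.467 + vent angle (counter-clockwise from x).
- dial (a joint): Heat dial angle in rad: 0 at scale mark 0, grows clockwise seen from above, 0.4712 rad per division, ten divisions (stops at 0 and 4.712); mark 6 is 2.827. Stays where it is left (0.06 N m of friction). Starts somewhere between marks 0.4 and 3.6.
- dial_grip (a point): Middle of the dial's grip, on its vertical axis, at dryer (-0.020, -0.133, 0.164). Grey knob: 60 mm skirt (top z 0.142), on it a grip bar 56 x 12 mm, top z 0.171. The white line on half the bar is the pointer, at dryer heading 2.356 - dial angle. Black disc with 11 white marks (0, 5, 10 longer); 0 is near left, 5 points away from the robot, 10 near right.
- valve_block: Aluminium valve block, 54 x 38 x 34 mm with a round boss (26 mm across, 8 mm high) on top, 42 mm high in all. Origin at mid-height (21 mm above its foot), x along its length, z up out of the boss. All parts start upright on a fixed cardboard sheet 3 mm thick, front left of the robot.
- flange: Aluminium bearing flange: square foot 54 x 54 x 10 mm with a round neck 36 mm across rising from it, 40 mm high in all. Origin at mid-height (20 mm above its foot), on the neck's axis, which is z; x and y along the foot's sides.
- gear: Steel pump gear 50 mm across and 22 mm thick, with a shaft stub 18 mm across standing 20 mm above it, 42 mm high in all. Origin on its axis (z) at mid-height, 21 mm above its foot.
- union: Steel hexagon union: hexagon 44 mm across flats, 26 mm high, with a round collar 34 mm across above it, 40 mm high in all. Origin on its axis (z) at mid-height, 20 mm above its foot. Its y axis is square to a pair of flats.
- pan: Bystander: round steel drain pan, 150 mm across, 50 mm high.
- jar: Bystander: glass jar with a steel lid, 68 mm across, 110 mm high.
- spanner: Bystander: steel spanner, 200 mm long, lying on the bench.
- solvent_can: Bystander: sheet-metal solvent can, 100 x 170 mm, 300 mm high, far right.

How it is judged:
By the outcome, as a careful person would: the job done as asked, in the order asked, and still so for the second after the job is handed in, with the robot touching nothing.
Of valve_block, flange, gear, union only 2 to 4 are there at a start; the rules pass over those that are not, and their reading is None.
At some moment in a run one of valve_block, flange, gear, union may be knocked a few centimetres aside while the robot is not near it.
Once in a run the grip may slacken for a moment while it holds something.
It also fails if it takes over 210 s, if anything falls off the work surface, if the arm or the gripper's body presses on something with over 40 N, if the wrist force passes 120 N, or if a joint passes its speed limit or range.

## Working session

There is one attempt and no reset: what is moved stays moved. The work goes in short steps, Python scripts to look and compute and a tool call to move; the robot and the scene stay as the last step left them, time stands still between calls to the robot, and variables do not carry over. Pictures are saved under pics/ and viewed, at most 14 in all, crops included, and the job is handed in when it is done.

Besides the shell and the picture viewer there is one more tool, called as name([rows], argument=value, ...), one row to a line, values as JSON. play_rows: Moves the arm, as the interface text tells. Its arguments: {"type":"object","properties":{"motion":{"type":"array"},"grip_force":{"type":"number"}},"required":["motion"]}

```bash
ls; mkdir -p pics
cat > h.py <<'E'
import numpy as np, cv2
from station import get_obs, camera
from scipy.spatial.transform import Rotation as R
def tool():
    o=get_obs(); T=np.eye(4); T[:3,:3]=R.from_euler('xyz',o['eef_rot']).as_matrix(); T[:3,3]=o['ee_pos']; return T,o
def cam(n):
    T,o=tool(); c=camera(n)
    c['T']=np.array(c['T']) if n!='wrist' else T@np.array(c['T_tool_cam'])
    return c
def save(c,f,box=None,s=1):
    im=cv2.cvtColor(np.array(c['frame']),cv2.COLOR_RGB2BGR)
    if box: im=im[box[1]:box[3],box[0]:box[2]]
    if s!=1: im=cv2.resize(im,None,fx=s,fy=s,interpolation=cv2.INTER_CUBIC)
    cv2.imwrite('pics/'+f,im)
def rays(c,px):
    p=cv2.undistortPoints(np.array(px,float).reshape(-1,1,2),np.array(c['camera_matrix']),np.array(c['D'])).reshape(-1,2)
    d=np.c_[p[:,0],-p[:,1],-np.ones(len(p))]; return d@c['T'][:3,:3].T, c['T'][:3,3]
def onz(c,px,z):
    d,o=rays(c,px); return o+d*((z-o[2])/d[:,2])[:,None]
def cloud(c):
    v,u=np.mgrid[0:400,0:640]; px=np.c_[u.ravel(),v.ravel()]; d,o=rays(c,px); z=np.array(c['z_map']).ravel()
    P=o+d*z[:,None]; P[z<=0]=np.nan; return P.reshape(400,640,3)
def proj(c,P):
    Ti=np.linalg.inv(c['T']); q=np.asarray(P).reshape(-1,3)@Ti[:3,:3].T+Ti[:3,3]; q=q*[1,-1,-1]
    return cv2.projectPoints(q,np.zeros(3),np.zeros(3),np.array(c['camera_matrix']),np.array(c['D']))[0].reshape(-1,2)
E
python3 - <<'E'
from h import *
for n in('top','scene'):
    c=cam(n); save(c,n+'0.png'); print(n,c['T'].round(3).tolist(),np.array(c['camera_matrix']).round(1).tolist(),c['D'])
print(get_obs())
E
```

```text
pics
top [[-0.01, 0.993, -0.114, 0.377], [-1.0, -0.012, -0.012, -0.017], [-0.014, 0.114, 0.993, 2.038], [0.0, 0.0, 0.0, 1.0]] [[459.9, 0.0, 318.5], [0.0, 459.9, 213.3], [0.0, 0.0, 1.0]] [-0.12754208  0.          0.          0.          0.        ]
scene [[-0.515, -0.637, 0.573, 1.486], [0.857, -0.37, 0.36, 0.589], [-0.018, 0.676, 0.737, 1.303], [0.0, 0.0, 0.0, 1.0]] [[494.4, 0.0, 320.9], [0.0, 494.4, 191.2], [0.0, 0.0, 1.0]] [-0.07117124  0.          0.          0.          0.        ]
{'time_s': 0.1, 'qpos': array([-1.22659377e+00,  3.00391120e-01,  1.52154473e+00, -2.50102191e-05,
        1.32069444e+00, -6.66005511e-02]), 'joint_vel': array([ 4.27242188e-05, -1.35470222e-03, -1.41671808e-03,  2.50711511e-04,
       -1.34935896e-03,  3.47048766e-04]), 'tau': array([ 1.86873745e-03, -5.32643616e+01, -3.53283978e+01,  7.09460699e-02,
        2.34522752e-02, -6.15678891e-05]), 'ee_pos': array([ 0.21955522, -0.50403091,  0.22394557]), 'eef_rot': array([-3.14055571e+00, -4.48836508e-05,  4.10809290e-01]), 'force': array([-0.14181599, -0.11689032, -0.63953605]), 'moment': array([-0.01500006, -0.01596129, -0.02068926]), 'grip_force': 0.0, 'grip_width': 0.09406018877341592}
```

View pics/top0.png

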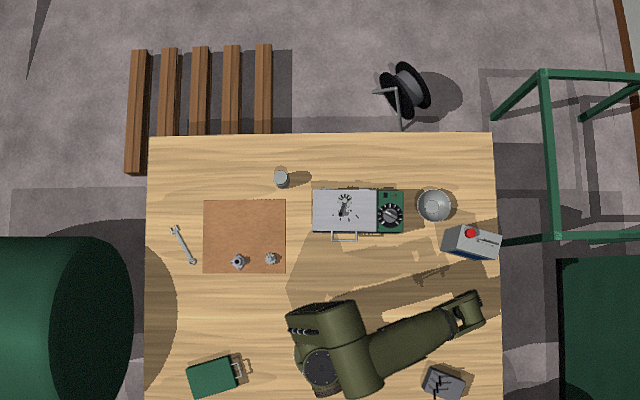

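View pics/scene0.png

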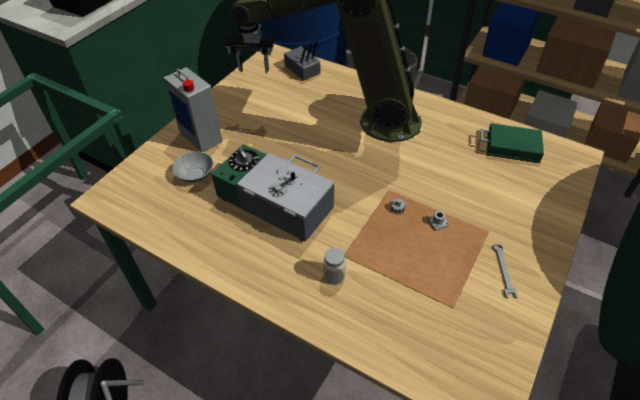

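The top picture shows two parts on the cardboard: a flange at (238,262) and probably the gear at (271,259). The dryer has its lid around (345,210), its bar at (344,236) and its dial at (390,215).

```bash
cat > m1.py <<'E'
from h import *
c=cam('top'); P=cloud(c); f=np.array(c['frame']).astype(int)
z=P[...,2]; box=np.zeros((400,640),bool); box[170:250,300:412]=1
m=box&(abs(z-0.138)<0.02); 
def rect(m):
    k,l,s,_=cv2.connectedComponentsWithStats(m.astype(np.uint8)); i=1+np.argmax(s[1:,4]); m=l==i
    return m,cv2.minAreaRect(P[m][:,:2].astype(np.float32))
mm,r=rect(m); print('top faces z med',np.median(z[mm]),r)
box2=np.zeros((400,640),bool); box2[200:280,200:290]=1
m=box2&(z>0.012)
k,l,s,_=cv2.connectedComponentsWithStats(m.astype(np.uint8))
for i in range(1,k):
    if s[i,4]>8:
        Q=P[l==i]; print(s[i],Q.min(0).round(3),Q.max(0).round(3),np.median(Q,0).round(3),[ (cv2.minAreaRect(Q[:,:2].astype(np.float32)))])
save(c,'topz.png',(195,180,415,280),3.6)
E
python3 m1.py
```

```text
top faces z med 0.14072330044028036 ((0.5898468494415283, -0.15793786942958832), (0.383240282535553, 0.223923459649086), 89.18678283691406)
[231 254  15  16 100] [0.367 0.334 0.012] [0.433 0.397 0.055] [0.398 0.364 0.027] [((0.40093904733657837, 0.369292676448822), (0.06047683581709862, 0.055490102618932724), 36.27042770385742)]
[265 254  12  11  94] [0.388 0.197 0.012] [0.432 0.244 0.054] [0.41  0.222 0.026] [((0.41004085540771484, 0.22051098942756653), (0.047702331095933914, 0.04381224513053894), 88.87762451171875)]
```

View pics/topz.png

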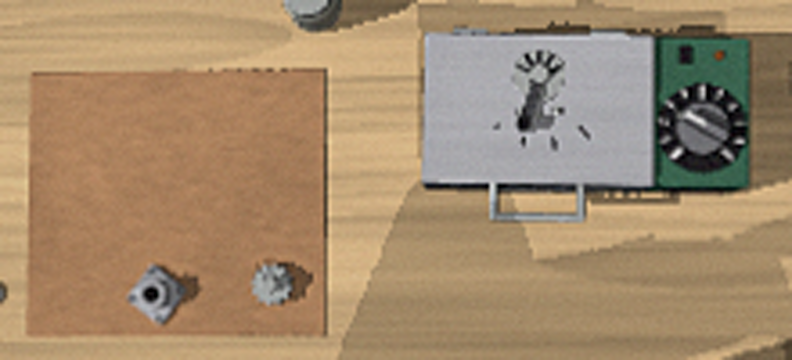

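The crop confirms the flange and what looks like a toothed gear. The vent grip is near (527,122), between or at marks 1 and 2, and the dial pointer looks to be low. I'll go closer with the wrist camera.

```bash
cat >> h.py <<'E'
def go(x,y,z,yaw,T=None):
    T=tool()[0] if T is None else T
    d=T[:3,:3].T@(np.array([x,y,z])-T[:3,3])/0.25
    Rt=R.from_euler('xyz',[np.pi,0,yaw]); r=(R.from_matrix(T[:3,:3].T)*Rt).as_rotvec()/(2*np.pi)
    print('go',d.round(4),r.round(4)); return d,r
E
python3 - <<'E'
from h import *
c=cam('wrist'); print(np.array(c['T_tool_cam']).round(3).tolist(), np.array(c['camera_matrix']).round(1).tolist(), c['D'])
go(0.30,-0.25,0.42,np.pi/2)
E
```

```text
[[-0.001, 0.966, 0.259, 0.075], [1.0, 0.001, -0.0, 0.001], [-0.0, 0.259, -0.966, -0.161], [0.0, 0.0, 0.0, 1.0]] [[282.5, 0.0, 316.8], [0.0, 282.5, 201.4], [0.0, 0.0, 1.0]] [-0.05107652  0.          0.          0.          0.        ]
go [ 0.7008 -0.8039 -0.7829] [-1.000e-04 -1.000e-04 -1.846e-01]
```

play_rows([
  [[0.1,-0.1,-0.3,0,0,0,1],[0.3,-0.3,-0.78,0,0,-0.05,1],[0.7,-0.8,-0.78,0,0,-0.1846,1],[0.7,-0.8,-0.78,0,0,-0.1846,1],[0.7,-0.8,-0.78,0,0,-0.1846,1],[0.7,-0.8,-0.78,0,0,-0.1846,1],[0.7,-0.8,-0.78,0,0,-0.1846,1],[0.7,-0.8,-0.78,0,0,-0.1846,1],[0.7,-0.8,-0.78,0,0,-0.1846,1],[0.7,-0.8,-0.78,0,0,-0.1846,1]],
])

```text
time_s: 1.2
ee_pos: [0.3003, -0.2507, 0.4195]
eef_rot: [3.141, 0.0, 1.573]
force: [0.0, 0.3, -0.2]
grip_width: 0.0938
grip_force: 0.0
```

play_rows([
  [[0.36,0.8,0,0,0,0,1],[0.36,0.8,0,0,0,0,1],[0.36,0.8,0,0,0,0,1],[0.36,0.8,0,0,0,0,1],[0.36,0.8,0,0,0,0,1],[0.36,0.8,0,0,0,0,1],[0.36,0.8,0,0,0,0,1]],
])

```text
time_s: 1.9
ee_pos: [0.5, -0.1613, 0.419]
eef_rot: [-3.141, -0.0, 1.568]
force: [0.1, 0.7, 0.5]
grip_width: 0.0933
grip_force: 0.0
```

```bash
sleep 1
python3 - <<'E'
from h import *
c=cam('wrist'); save(c,'w1.png',s=1.25); np.savez('w1.npz',**{k:np.array(v) for k,v in c.items()})
P=cloud(c); print(c['T'].round(3).tolist()); print(np.isfinite(P[...,2]).mean(), np.nanpercentile(P[...,2],[5,50,95]))
E
```

```text
[[1.0, 0.003, 0.001, 0.5], [-0.003, 0.966, 0.26, -0.087], [-0.0, -0.26, 0.966, 0.58], [0.0, 0.0, 0.0, 1.0]]
0.9943515625 [-0.74790886  0.0013896   0.53424128]
```

View pics/w1.png

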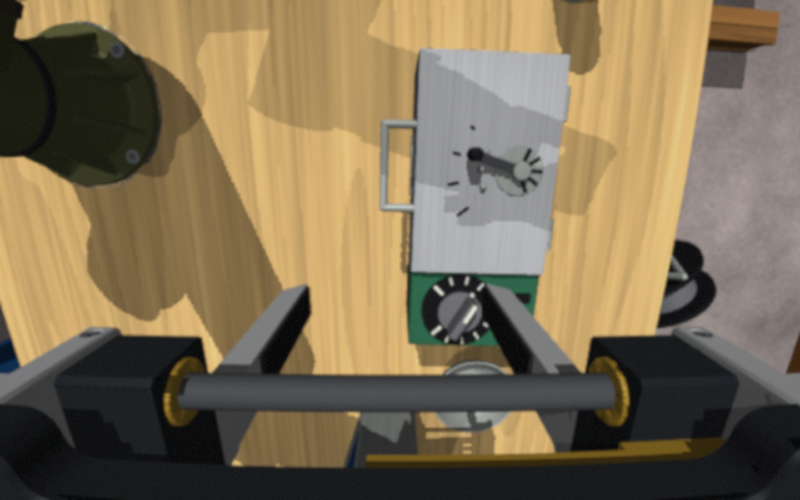

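The wrist view shows the dryer well. The lid corners are about (422,49), (569,55), (543,274) and (411,272), the grip is at (475,154), the marks are at (473,128), (457,153), (453,184) and (462,211), and the dial centre is at (460,312) with its white pointer up-right around (468,317).

```bash
cat > m2.py <<'E'
from h import *
c={k:v for k,v in np.load('w1.npz').items()}; P=cloud(c); z=P[...,2]
m=np.zeros((400,640),bool); m[30:225,325:465]=1; m&=abs(z-0.142)<0.006
k,l,s,_=cv2.connectedComponentsWithStats(m.astype(np.uint8)); m=l==1+np.argmax(s[1:,4])
print('lid z',np.median(z[m]))
Q=P[m]; 
# edges: per-row left edge x, per column y extremes, trimmed
def fit(a,b): 
    k=np.polyfit(a,b,1)
    for _ in range(3):
        r=b-np.polyval(k,a); g=abs(r)<2*np.std(r)+1e-6; a,b=a[g],b[g]; k=np.polyfit(a,b,1)
    return k
rows=[(P[v][m[v]]) for v in range(60,205,2)]
near=np.array([q[np.argmin(q[:,0])] for q in rows]); far=np.array([q[np.argmax(q[:,0])] for q in rows])
kn=fit(near[:,1],near[:,0]); kf=fit(far[:,1],far[:,0])
cols=[P[:,u][m[:,u]] for u in range(345,430,2)]
top=np.array([q[np.argmax(q[:,1])] for q in cols]); bot=np.array([q[np.argmin(q[:,1])] for q in cols])
kt=fit(top[:,0],top[:,1]); kb=fit(bot[:,0],bot[:,1])
print('near',kn,'far',kf,'top',kt,'bot',kb)
yaw=np.mean([-kn[0],kt[0],kb[0]]); yaw=float(yaw)
def inter(kx,ky): # x=kx0*y+kx1 ; y=ky0*x+ky1
    y=(ky[0]*kx[1]+ky[1])/(1-ky[0]*kx[0]); return np.array([kx[0]*y+kx[1],y])
A=inter(kn,kt);B=inter(kf,kt);C=inter(kn,kb);D=inter(kf,kb)
print(A,B,C,D,'w',np.linalg.norm(B-A),'len',np.linalg.norm(C-A),'yaw',yaw)
lc=(A+B+C+D)/4; Rz=lambda a:np.array([[np.cos(a),-np.sin(a)],[np.sin(a),np.cos(a)]])
d0=lc-Rz(yaw)@[0,0.057]; print('dryer',d0)
ang=lambda v:np.arctan2(v[1],v[0])
piv=d0+Rz(yaw)@[0.038,0.057]
g=onz(c,[[380,122.5]],0.174)[0,:2]; print('piv pred',proj(c,[[*piv,0.142]]),'grip r',np.linalg.norm(g-piv),'vent',(ang(g-piv)-yaw-2.467+np.pi)%(2*np.pi)-np.pi)
for px in [[473,128],[457,153],[453,184],[462,211]]:
    q=onz(c,[np.array(px)/1.25],0.142)[0,:2]; print('mark',np.linalg.norm(q-piv),(ang(q-piv)-yaw-2.467+np.pi)%(2*np.pi)-np.pi)
dg=d0+Rz(yaw)@[-0.020,-0.133]; print('dial',dg,proj(c,[[*dg,0.171]])*1.25)
save(c,'w1z.png',(300,60,450,285),2.6)
E
python3 m2.py
```

```text
lid z 0.14238610922469813
near [0.03068353 0.5257142 ] far [0.03082024 0.70059302] top [-0.03211002  0.05058555] bot [-0.03243935 -0.21272834]
[0.52674737 0.03367168] [0.70145789 0.02806172] [ 0.51867068 -0.22955369] [ 0.69334348 -0.23521996] w 0.17480056629428023 len 0.2633492477704889 yaw -0.031744299594303756
dryer [ 0.60824573 -0.15773134]
piv pred [[414.13872188 136.17817471]] grip r 0.06335731494235337 vent 0.39180374725658496
mark 0.0750898864704521 -0.001002377615642036
mark 0.07763383882021195 0.44546730844363047
mark 0.08029283097362228 0.9167374822531009
mark 0.08285584655506259 1.35464904824007
dial [ 0.58403453 -0.29002956] [[462.65851362 322.50900042]]
```

View pics/w1z.png

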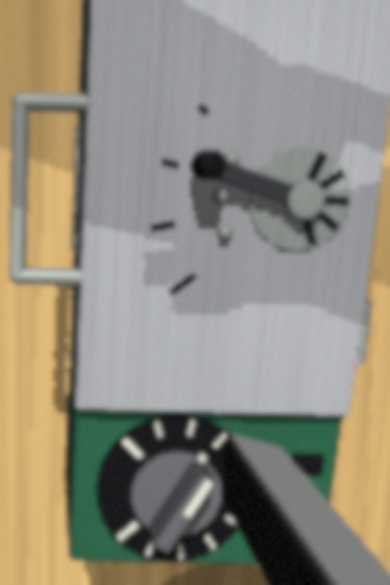

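```bash
cat >> h.py <<'E'
YAW=-0.0317; D0=np.array([0.6082,-0.1577])
def dw(x,y,z):
    c,s=np.cos(YAW),np.sin(YAW); return np.array([D0[0]+c*x-s*y,D0[1]+s*x+c*y,z])
E
python3 - <<'E'
from h import *
b=dw(-.126,.057,.136); print(b); go(b[0],b[1],.2,np.pi/2+YAW)
for n in (0.85,1.7):
    for t in np.linspace(0,1.7,21)[1:]: pass
print([[round((-0.209*np.cos(t)+.006*np.sin(t)+.209)/.25,3),round(-(.209*np.sin(t)+.006*np.cos(t)-.006)/.25,3)] for t in np.arange(1,19)*0.095])
E
```

```text
[ 0.4840699  -0.09673511  0.136     ]
go [ 0.2592 -0.0627  0.8779] [-0.      0.      0.0046]
[[np.float64(0.006), np.float64(-0.079)], [np.float64(0.02), np.float64(-0.157)], [np.float64(0.04), np.float64(-0.234)], [np.float64(0.069), np.float64(-0.308)], [np.float64(0.104), np.float64(-0.38)], [np.float64(0.145), np.float64(-0.447)], [np.float64(0.193), np.float64(-0.511)], [np.float64(0.247), np.float64(-0.569)], [np.float64(0.306), np.float64(-0.623)], [np.float64(0.369), np.float64(-0.67)], [np.float64(0.437), np.float64(-0.711)], [np.float64(0.509), np.float64(-0.746)], [np.float64(0.583), np.float64(-0.773)], [np.float64(0.66), np.float64(-0.794)], [np.float64(0.738), np.float64(-0.807)], [np.float64(0.818), np.float64(-0.812)], [np.float64(0.897), np.float64(-0.81)], [np.float64(0.976), np.float64(-0.801)]]
```

play_rows([
  [[0.26,-0.063,0.3,0,0,0.0046,-0.28],[0.26,-0.063,0.6,0,0,0.0046,-0.28],[0.26,-0.063,0.88,0,0,0.0046,-0.28],[0.26,-0.063,0.88,0,0,0.0046,-0.28],[0.26,-0.063,0.88,0,0,0.0046,-0.28],[0.26,-0.063,0.88,0,0,0.0046,-0.28],[0.26,-0.063,0.88,0,0,0.0046,-0.28],[0.26,-0.063,0.88,0,0,0.0046,-0.28]],
])

```text
time_s: 2.75
ee_pos: [0.4853, -0.0969, 0.202]
eef_rot: [3.138, 0.001, 1.541]
force: [-0.1, -0.0, 0.2]
grip_width: 0.0351
grip_force: 0.0
```

```bash
sleep 1
python3 - <<'E'
from h import *
b=dw(-.126,.057,.136); go(b[0],b[1],.137,np.pi/2+YAW)
c=cam('wrist'); save(c,'w2.png'); print(get_obs()['grip_width'])
P=cloud(c); m=(abs(P[...,2]-.139)<.006)&(P[...,0]<.50)&(P[...,0]>.46)&(P[...,1]>-.16)&(P[...,1]<-.03)
print(m.sum(), np.median(P[m],0), P[m].min(0),P[m].max(0))
E
```

```text
go [ 0.0006 -0.0057  0.2602] [0.0006 0.0001 0.0002]
0.033928322555874975
1795 [ 0.48534476 -0.0925561   0.14046625] [ 0.4776553  -0.15070996  0.13557687] [ 0.49991912 -0.04232628  0.14352972]
```

View pics/w2.png

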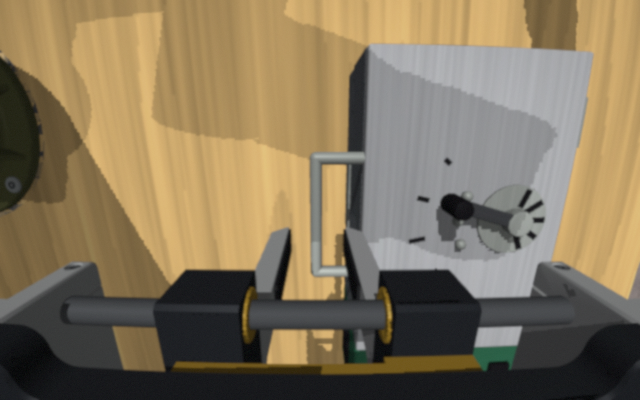

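The fingers straddle the bar at column 316, so I'll descend and pinch.

play_rows([
  [[0,-0.003,0.13,0,0,0,-0.28],[0,-0.003,0.26,0,0,0,-0.28],[0,-0.003,0.26,0,0,0,-0.28],[0,-0.003,0.26,0,0,0,-1],[0,-0.003,0.26,0,0,0,-1],[0,-0.003,0.26,0,0,0,-1],[0,-0.003,0.26,0,0,0,-1],[0,-0.003,0.26,0,0,0,-1],[0,-0.003,0.26,0,0,0,-1]],
], grip_force=45)

```text
time_s: 3.7
ee_pos: [0.4847, -0.0962, 0.1359]
eef_rot: [3.139, 0.001, 1.542]
force: [2.5, -0.2, 7.3]
grip_width: 0.0081
grip_force: 45.0
```

play_rows([
  [[0,0.006,-0.079,0,0,0,-1],[0,0.02,-0.157,0,0,0,-1],[0,0.04,-0.234,0,0,0,-1],[0,0.069,-0.308,0,0,0,-1],[0,0.104,-0.38,0,0,0,-1],[0,0.145,-0.447,0,0,0,-1],[0,0.193,-0.511,0,0,0,-1],[0,0.247,-0.569,0,0,0,-1],[0,0.306,-0.623,0,0,0,-1],[0,0.369,-0.67,0,0,0,-1]],
])

```text
time_s: 4.7
ee_pos: [0.5747, -0.0988, 0.3045]
eef_rot: [-3.139, 0.001, 1.541]
force: [-14.9, -0.9, 10.7]
grip_width: 0.0088
grip_force: 45.0
```

play_rows([
  [[0,0.068,-0.041,0,0,0,-1],[0,0.14,-0.076,0,0,0,-1],[0,0.214,-0.103,0,0,0,-1],[0,0.291,-0.124,0,0,0,-1],[0,0.369,-0.137,0,0,0,-1],[0,0.449,-0.142,0,0,0,-1],[0,0.528,-0.14,0,0,0,-1],[0,0.6,-0.132,0,0,0,-1],[0,0.6,-0.132,0,0,0,-1],[0,0.6,-0.132,0,0,0,-1]],
])

```text
time_s: 5.7
ee_pos: [0.7264, -0.1032, 0.3353]
eef_rot: [3.14, 0.0, 1.542]
force: [3.3, -1.4, 2.8]
grip_width: 0.0091
grip_force: 45.0
```

play_rows([
  [[0,0,0,0,0,0,-0.28],[0,0,0,0,0,0,-0.28],[0,0,0,0,0,0,-0.28],[0,0,-0.12,0,0,0,-0.28],[0,0,-0.24,0,0,0,-0.28],[0,-0.1,-0.24,0,0,0,-0.28],[0,-0.5,-0.24,0,0,0,1],[0,-1,-0.24,0,0,0,1],[0,-1,-0.24,0,0,0,1],[0.2,-1,-0.24,0,0,0,1]],
])

```text
time_s: 6.7
ee_pos: [0.5268, -0.0755, 0.395]
eef_rot: [-3.141, 0.0, 1.54]
force: [0.1, 0.7, 1.5]
grip_width: 0.0626
grip_force: 0.0
```

play_rows([
  [[0.2,-0.4,0,0,0,0,1],[0.4,-0.4,0,0,0,0,1],[0.6,-0.4,0,0,0,0,1],[0.8,-0.4,0,0,0,0,1],[1,-0.4,0,0,0,0,1],[1,-0.4,0,0,0,0,1],[1,-0.4,0,0,0,0,1]],
])

```text
time_s: 7.4
ee_pos: [0.4358, 0.1816, 0.3951]
eef_rot: [-3.141, -0.0, 1.546]
force: [0.5, -1.3, 0.7]
grip_width: 0.0942
grip_force: 0.0
```

```bash
sleep 1
python3 - <<'E'
from h import *
print(get_obs()['ee_pos']); go(.41,.24,.33,np.pi/2)
E
```

```text
[0.43575073 0.1816111  0.39510974]
go [ 0.2309 -0.1085  0.2606] [-0.0001 -0.     -0.0039]
```

play_rows([
  [[0.35,-0.108,0.26,0,0,-0.0039,1],[0.35,-0.108,0.26,0,0,-0.0039,1],[0.35,-0.108,0.26,0,0,-0.0039,1],[0.35,-0.108,0.26,0,0,-0.0039,1],[0.35,-0.108,0.26,0,0,-0.0039,1],[0.35,-0.108,0.26,0,0,-0.0039,1]],
])

```text
time_s: 8.0
ee_pos: [0.413, 0.2654, 0.3316]
eef_rot: [3.14, -0.001, 1.565]
force: [0.1, 0.0, -0.3]
grip_width: 0.0943
grip_force: 0.0
```

```bash
sleep 1
cat > m3.py <<'E'
from h import *
import sys
c=cam('wrist'); save(c,sys.argv[1]); P=cloud(c); z=P[...,2]
m=(z>0.0085)&(z<.07)&(P[...,0]>.25)&(P[...,0]<.6)&(P[...,1]>.05)&(P[...,1]<.5)
k,l,s,_=cv2.connectedComponentsWithStats(m.astype(np.uint8))
for i in range(1,k):
    if s[i,4]>100:
        Q=P[l==i]; zt=np.percentile(Q[:,2],97); print(s[i],'ztop',zt)
        for lo,hi in((zt-.006,zt+.01),(.008,.016),(.018,.03)):
            q=Q[(Q[:,2]>lo)&(Q[:,2]<hi)]
            if len(q)>10: (a,b,an)=cv2.minAreaRect(q[:,:2].astype(np.float32)); print(' band',round(lo,3),len(q),np.round(a,4),np.round(b,4),round(an,1),'circ',cv2.minEnclosingCircle(q[:,:2].astype(np.float32)))
E
python3 m3.py w3.png
```

```text
[ 287   86   45   47 1122] ztop 0.044380417527807026
 band 0.038 430 [0.4014 0.3656] [0.034  0.0337] 45.1 circ ((0.401122510433197, 0.3660174012184143), 0.017912577837705612)
 band 0.008 687 [0.401  0.3661] [0.0538 0.054 ] 53.1 circ ((0.40156224370002747, 0.36599135398864746), 0.03663264587521553)
[302 181  29  31 625] ztop 0.046142437883731666
 band 0.04 96 [0.4118 0.2223] [0.0174 0.0164] 89.7 circ ((0.411836177110672, 0.22223824262619019), 0.00903393141925335)
 band 0.008 24 [0.4136 0.2294] [0.0347 0.0477] 80.4 circ ((0.4127029776573181, 0.22306977212429047), 0.024857884272933006)
 band 0.018 481 [0.412  0.2217] [0.0495 0.0485] 38.1 circ ((0.41211533546447754, 0.22174499928951263), 0.025436701253056526)
```

View pics/w3.png

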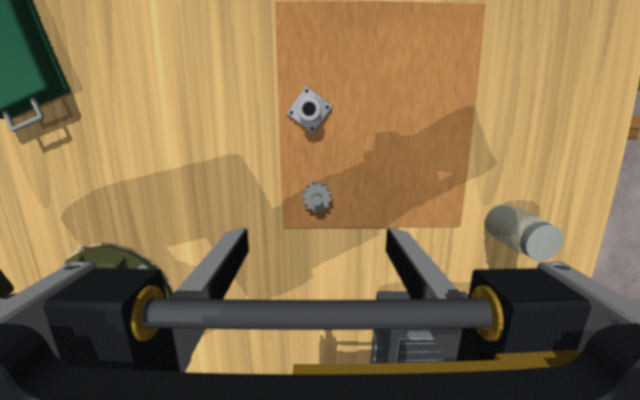

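Gear at (0.412, 0.222), seen at pixel (317,198), and flange at (0.401, 0.366), seen at (310,108). Gear first.

play_rows([
  [[-0.174,0,0.2,0,0,0,1],[-0.174,0,0.4,0,0,0,1],[-0.174,0,0.6,0,0,0,1],[-0.174,0,0.8,0,0,0,1],[-0.174,0,0.9,0,0,0,1],[-0.174,0,0.9,0,0,0,1],[-0.174,0,0.9,0,0,0,1]],
])

```text
time_s: 8.75
ee_pos: [0.4129, 0.2228, 0.1069]
eef_rot: [3.141, -0.0, 1.566]
force: [0.5, 0.3, 0.2]
grip_width: 0.0941
grip_force: 0.0
```

```bash
sleep 1
python3 - <<'E'
from h import *
c=cam('wrist');P=cloud(c); z=P[...,2]
m=(abs(z-.045)<.004)&(abs(P[...,0]-.41)<.08)&(abs(P[...,1]-.22)<.08)
if m.any(): print(m.sum(),np.median(P[m],0))
go(.412,.222,.028,np.pi/2+YAW)
E
```

```text
356 [0.41205392 0.22267333 0.04530398]
go [-0.0048 -0.0063  0.3186] [ 0.0004 -0.0002  0.0042]
```

play_rows([
  [[0,-0.004,0.15,0,0,0.0042,1],[0,-0.004,0.316,0,0,0.0042,1],[0,-0.004,0.316,0,0,0.0042,1],[0,-0.004,0.316,0,0,0.0042,-1],[0,-0.004,0.316,0,0,0.0042,-1],[0,-0.004,0.316,0,0,0.0042,-1],[0,-0.004,0.316,0,0,0.0042,-1],[0,-0.004,0.316,0,0,0.0042,-1],[0,-0.004,0.316,0,0,0.0042,-1]],
], grip_force=50)

```text
time_s: 9.7
ee_pos: [0.4114, 0.223, 0.0268]
eef_rot: [3.141, -0.0, 1.54]
force: [-0.3, -1.1, 3.5]
grip_width: 0.0493
grip_force: 24.2
```

play_rows([
  [[0,0,0,0,0,0,-1],[0,0,-0.1,0,0,0,-1],[0,0,-0.25,0,0,0,-1],[0,0,-0.4,0,0,0,-1],[0,0,-0.55,0,0,0,-1],[0,0,-0.7,0,0,0,-1],[0,0,-0.7,0,0,0,-1]],
])

```text
time_s: 10.4
ee_pos: [0.4124, 0.2236, 0.2056]
eef_rot: [3.135, -0.003, 1.54]
force: [-0.0, 1.1, -3.6]
grip_width: 0.0491
grip_force: 50.0
```

```bash
sleep 1
python3 - <<'E'
from h import *
o=get_obs(); print(o['force'],o['grip_width'],o['ee_pos'])
p=dw(-.02,.0,.2); print(p); go(*p,np.pi/2+YAW); print(dw(-.02,.112,.2))
E
```

```text
[-0.03370635  1.12145897 -3.56579786] 0.04910937010674705 [0.41240412 0.22358536 0.20562219]
[ 0.58821005 -0.15706611  0.2       ]
go [-1.5002  0.7498  0.0225] [ 0.001  -0.0005  0.0001]
[ 0.59175985 -0.04512238  0.2       ]
```

play_rows([
  [[-0.15,0.1,0,0,0,0,-1],[-0.3,0.2,0,0,0,0,-1],[-0.45,0.3,0,0,0,0,-1],[-0.6,0.35,0,0,0,0,-1],[-0.75,0.375,0,0,0,0,-1],[-0.75,0.375,0,0,0,0,-1]],
])

```text
time_s: 11.0
ee_pos: [0.4989, 0.0292, 0.1998]
eef_rot: [-3.139, 0.001, 1.536]
force: [-0.5, 0.0, -2.6]
grip_width: 0.0491
grip_force: 50.0
```

play_rows([
  [[-0.15,0.1,0,0,0,0,-1],[-0.3,0.2,0,0,0,0,-1],[-0.45,0.3,0,0,0,0,-1],[-0.6,0.35,0,0,0,0,-1],[-0.75,0.375,0,0,0,0,-1],[-0.75,0.375,0,0,0,0,-1],[-0.75,0.375,0,0,0,0,-1]],
])

```text
time_s: 11.7
ee_pos: [0.5865, -0.1574, 0.1999]
eef_rot: [-3.139, -0.001, 1.539]
force: [0.1, 0.2, -2.2]
grip_width: 0.0491
grip_force: 50.0
```

```bash
sleep 1
python3 - <<'E'
from h import *
o=get_obs(); print(o['force'],o['grip_width'],o['ee_pos'])
c=cam('wrist'); save(c,'w4.png'); go(*dw(-.02,.0,.089),np.pi/2+YAW)
E
```

```text
[ 0.10158734  0.20591942 -2.18015374] 0.04911705923223918 [ 0.58654456 -0.15743603  0.19986411]
go [-0.0016  0.007   0.4453] [-0.0003 -0.0001  0.0002]
```

View pics/w4.png

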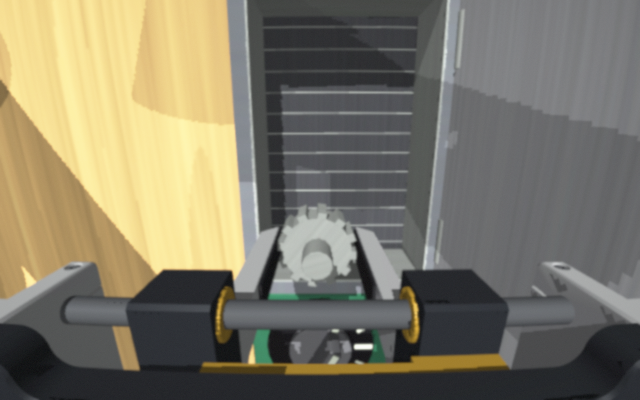

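The gear is held at (318,245), right over the open cavity. I'll lower it.

play_rows([
  [[0,0.004,0.15,0,0,0,-1],[0,0.004,0.3,0,0,0,-1],[0,0.004,0.4,0,0,0,-1],[0,0.004,0.44,0,0,0,-1],[0,0.004,0.451,0,0,0,-1],[0,0.004,0.451,0,0,0,-1]],
])

```text
time_s: 12.35
ee_pos: [0.5884, -0.1573, 0.0896]
eef_rot: [3.14, 0.0, 1.541]
force: [0.1, -0.6, -3.2]
grip_width: 0.049
grip_force: 50.0
```

play_rows([
  [[0,0,0.01,0,0,0,-1],[0,0,0.014,0,0,0,-1],[0,0,0.014,0,0,0,-1],[0,0,0.014,0,0,0,0.5],[0,0,0.014,0,0,0,0.5],[0,0,0.014,0,0,0,0.5],[0,0,-0.15,0,0,0,0.5],[0,0,-0.35,0,0,0,0.5],[0,0,-0.5,0,0,0,0.5],[0.1,0,-0.54,0,0,0,0.5]],
])

```text
time_s: 13.35
ee_pos: [0.5896, -0.1346, 0.2285]
eef_rot: [3.135, 0.002, 1.537]
force: [0.9, 0.1, 0.5]
grip_width: 0.0703
grip_force: 0.0
```

```bash
sleep 1
python3 - <<'E'
from h import *
o=get_obs(); print(o['force'],o['grip_width'],o['ee_pos'])
c=cam('top'); P=cloud(c);z=P[...,2]
m=(z>.02)&(z<.06)&(P[...,0]>.3)&(P[...,0]<.6)&(P[...,1]>.1)&(P[...,1]<.5)
k,l,s,_=cv2.connectedComponentsWithStats(m.astype(np.uint8))
for i in range(1,k):
  if s[i,4]>8: print(s[i],np.median(P[l==i],0))
go(.401,.366,.2,np.pi/2+YAW)
E
```

```text
[0.93912149 0.1073305  0.54222136] 0.07029484304507394 [ 0.58963038 -0.1346006   0.22852862]
[233 258   9   9  56] [0.4019542  0.36519337 0.04133921]
go [ 1.9609 -0.8163  0.1064] [0.0009 0.0001 0.0002]
```

play_rows([
  [[0.2,-0.1,-0.04,0,0,0,1],[0.4,-0.2,-0.04,0,0,0,1],[0.6,-0.3,-0.04,0,0,0,1],[0.8,-0.4,-0.04,0,0,0,1],[0.98,-0.41,-0.04,0,0,0,1],[0.98,-0.41,-0.04,0,0,0,1]],
])

```text
time_s: 14.0
ee_pos: [0.4926, 0.1185, 0.2337]
eef_rot: [3.141, -0.0, 1.543]
force: [-0.2, -0.2, -0.7]
grip_width: 0.0937
grip_force: 0.0
```

play_rows([
  [[0.2,-0.1,0,0,0,0,1],[0.4,-0.2,0,0,0,0,1],[0.6,-0.3,0,0,0,0,1],[0.8,-0.4,0,0,0,0,1],[0.95,-0.41,0,0,0,0,1],[0.95,-0.41,0,0,0,0,1],[0.95,-0.41,0,0,0,0,1]],
])

```text
time_s: 14.7
ee_pos: [0.3981, 0.3568, 0.233]
eef_rot: [-3.141, 0.001, 1.542]
force: [0.9, -0.1, -0.1]
grip_width: 0.0942
grip_force: 0.0
```

```bash
sleep 1
python3 - <<'E'
from h import *
c=cam('wrist');P=cloud(c); z=P[...,2]
m=(abs(z-.043)<.005)&(abs(P[...,0]-.40)<.08)&(abs(P[...,1]-.365)<.08)
q=P[m]; print(m.sum(),cv2.minEnclosingCircle(q[:,:2].astype(np.float32)),np.median(q,0)); print(get_obs()['ee_pos'])
go(.401,.366,.036,np.pi/2+YAW)
E
```

```text
614 ((0.4011138081550598, 0.36590299010276794), 0.01785561442375183) [0.40108565 0.366399   0.0433019 ]
[0.39862597 0.35561152 0.23314701]
go [0.0424 0.0087 0.7886] [-0.0001  0.0001  0.0003]
```

play_rows([
  [[0.042,0.0087,0.2,0,0,0,1],[0.042,0.0087,0.4,0,0,0,1],[0.042,0.0087,0.6,0,0,0,1],[0.042,0.0087,0.789,0,0,0,1],[0.042,0.0087,0.789,0,0,0,1],[0.042,0.0087,0.789,0,0,0,1]],
])

```text
time_s: 15.35
ee_pos: [0.4021, 0.3655, 0.0376]
eef_rot: [-3.142, 0.0, 1.538]
force: [0.3, -0.2, 1.9]
grip_width: 0.0939
grip_force: 0.0
```

play_rows([
  [[0,0,0,0,0,0,-1],[0,0,0,0,0,0,-1],[0,0,0,0,0,0,-1],[0,0,0,0,0,0,-1],[0,0,0,0,0,0,-1],[0,0,0,0,0,0,-1],[0,0,0,0,0,0,-1],[0,0,0,0,0,0,-1],[0,0,0,0,0,0,-1]],
], grip_force=50)

```text
time_s: 16.25
ee_pos: [0.4012, 0.3663, 0.0364]
eef_rot: [-3.142, 0.0, 1.54]
force: [-0.6, -0.2, 1.7]
grip_width: 0.0352
grip_force: 50.0
```

play_rows([
  [[0,0,-0.1,0,0,0,-1],[0,0,-0.25,0,0,0,-1],[0,0,-0.4,0,0,0,-1],[0,0,-0.55,0,0,0,-1],[0,0,-0.68,0,0,0,-1],[0,0,-0.68,0,0,0,-1],[0,0,-0.68,0,0,0,-1]],
])

```text
time_s: 16.95
ee_pos: [0.4011, 0.3662, 0.2062]
eef_rot: [3.141, -0.0, 1.54]
force: [-0.2, -0.2, -2.6]
grip_width: 0.0352
grip_force: 50.0
```

```bash
sleep 1
python3 - <<'E'
from h import *
o=get_obs(); print(o['force'],o['grip_width'],o['ee_pos'])
go(*dw(-.02,.112,.21),np.pi/2+YAW)
E
```

```text
[-0.20360475 -0.18009874 -2.56573147] 0.03522290259822853 [0.40109153 0.36624968 0.20618063]
go [-1.6211  0.8132 -0.0154] [ 0.     -0.      0.0001]
```

play_rows([
  [[-0.16,0.05,0,0,0,0,-1],[-0.32,0.1,0,0,0,0,-1],[-0.48,0.2,0,0,0,0,-1],[-0.64,0.3,0,0,0,0,-1],[-0.81,0.407,0,0,0,0,-1],[-0.81,0.407,0,0,0,0,-1]],
])

```text
time_s: 17.55
ee_pos: [0.4981, 0.1563, 0.2045]
eef_rot: [-3.139, 0.001, 1.535]
force: [0.0, -0.0, -2.0]
grip_width: 0.0353
grip_force: 50.0
```

play_rows([
  [[-0.16,0.1,0,0,0,0,-1],[-0.32,0.2,0,0,0,0,-1],[-0.48,0.3,0,0,0,0,-1],[-0.64,0.4,0,0,0,0,-1],[-0.81,0.407,0,0,0,0,-1],[-0.81,0.407,0,0,0,0,-1],[-0.81,0.407,0,0,0,0,-1],[-0.81,0.407,0,0,0,0,-1]],
])

```text
time_s: 18.35
ee_pos: [0.5917, -0.0436, 0.2055]
eef_rot: [-3.14, -0.0, 1.541]
force: [0.9, 0.6, -0.7]
grip_width: 0.0349
grip_force: 50.0
```

```bash
sleep 1
python3 - <<'E'
from h import *
o=get_obs(); print(o['force'],o['grip_width'],o['ee_pos'])
go(*dw(-.02,.112,.0955),np.pi/2+YAW)
E
```

```text
[ 0.86575338  0.62797985 -0.69829811] 0.03490061102535287 [ 0.59174662 -0.04362616  0.20550997]
go [-0.0062  0.0009  0.44  ] [-0.0002 -0.0001  0.0003]
```

play_rows([
  [[0,0,0.15,0,0,0,-1],[0,0,0.3,0,0,0,-1],[0,0,0.4,0,0,0,-1],[0,0,0.43,0,0,0,-1],[0,0,0.438,0,0,0,-1],[0,0,0.442,0,0,0,-1],[0,0,0.442,0,0,0,-1]],
])

```text
time_s: 19.05
ee_pos: [0.5927, -0.0446, 0.0972]
eef_rot: [3.14, 0.0, 1.54]
force: [-0.4, 0.3, -1.2]
grip_width: 0.0348
grip_force: 50.0
```

```bash
sleep 1
python3 - <<'E'
from h import *
o=get_obs(); print(o['force'],o['grip_width'],o['ee_pos'])
E
```

```text
[-0.40752341  0.34663973 -1.22572625] 0.03481663191525462 [ 0.59265108 -0.04459486  0.09723574]
```

play_rows([
  [[0,0,0.006,0,0,0,-1],[0,0,0.008,0,0,0,-1],[0,0,0.008,0,0,0,0.4],[0,0,0.008,0,0,0,0.4],[0,0,0.008,0,0,0,0.4],[0,0,0.008,0,0,0,0.4],[0,0,-0.15,0,0,0,0.4],[0,0,-0.35,0,0,0,0.4],[0,0,-0.55,0,0,0,0.4],[0,0,-0.75,0,0,0,0.4]],
])

```text
time_s: 20.05
ee_pos: [0.5917, -0.0447, 0.2855]
eef_rot: [3.142, -0.0, 1.54]
force: [-0.1, 1.0, -0.5]
grip_width: 0.0657
grip_force: 0.0
```

play_rows([
  [[0,0,-0.2,0,0,0,0.4],[0,0,-0.4,0,0,0,-0.28],[0,0,-0.5,0,0,0,-0.28],[0,-0.2,-0.5,0,0,0,-0.28],[0,-0.2,-0.5,0,0,0,-0.28],[0,-0.2,-0.5,0,0,0,-0.28]],
])

```text
time_s: 20.65
ee_pos: [0.5416, -0.0432, 0.4089]
eef_rot: [3.141, 0.0, 1.54]
force: [0.5, -0.5, 0.2]
grip_width: 0.0343
grip_force: 0.0
```

```bash
sleep 1
python3 - <<'E'
from h import *
o=get_obs(); print(o['force'],o['grip_width'],o['ee_pos'])
c=cam('wrist'); save(c,'w5.png')
P=cloud(c)
# part tops inside cavity, and bar
cy,sy=np.cos(-YAW),np.sin(-YAW)
L=P[...,:2]-D0; dx=cy*L[...,0]-sy*L[...,1]; dy=sy*L[...,0]+cy*L[...,1]; z=P[...,2]
m=(z>.092)&(z<.11)&(abs(dx)<.072)&(dy>-.06)&(dy<.17)
k,l,s,_=cv2.connectedComponentsWithStats(m.astype(np.uint8))
for i in range(1,k):
  if s[i,4]>20: q=l==i; print(s[i],dx[q].mean(),dy[q].mean(),z[q].max())
for y0 in(.03,.057,.08):
  q=(abs(dy-y0)<.01)&(z>.31)&(z<.36)&(dx>.05); 
  if q.any(): print('bar',np.median(dx[q]),dx[q].min(),dx[q].max(),z[q].max())
b=(.083-.209*np.cos(1.69)+.006*np.sin(1.69),.057,.13+.209*np.sin(1.69)+.006*np.cos(1.69)); print(b); go(*dw(b[0],b[1],b[2]+.06),np.pi/2+YAW)
E
```

```text
[ 0.47447594 -0.4966483   0.22587759] 0.03433218154194166 [ 0.54157071 -0.04320861  0.40893602]
[336 161  22  22 365] -0.02007653026242178 0.11266319709826973 0.1057356294398909
bar 0.11295328820564134 0.11015699393507938 0.11986722075720625 0.3430139005998354
bar 0.11300602853257283 0.1103305189169944 0.12007376395428047 0.3431993699158858
bar 0.11301712117346763 0.11008751496334764 0.12001187671447705 0.3428686065301332
(np.float64(0.11381202988955667), 0.057, np.float64(0.3368033336628911))
go [-0.2217  0.7332  0.0492] [0.0002 0.     0.0001]
```

View pics/w5.png

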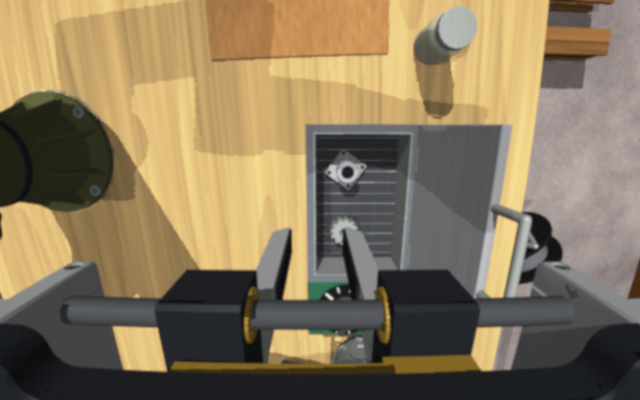

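The flange (346,170) and gear (343,232) sit upright and apart on the rack. Next I'll shut the lid, starting by pinching the bar.

play_rows([
  [[-0.22,0.2,0,0,0,0,-0.28],[-0.22,0.4,0,0,0,0,-0.28],[-0.22,0.6,0.04,0,0,0,-0.28],[-0.22,0.735,0.05,0,0,0,-0.28],[-0.22,0.735,0.05,0,0,0,-0.28],[-0.22,0.735,0.05,0,0,0,-0.28]],
])

```text
time_s: 21.3
ee_pos: [0.7267, -0.1041, 0.3905]
eef_rot: [-3.136, -0.001, 1.54]
force: [-0.2, -0.1, -0.9]
grip_width: 0.0339
grip_force: 0.0
```

play_rows([
  [[0,0,0.12,0,0,0,-0.28],[0,0,0.24,0,0,0,-0.28],[0,0,0.24,0,0,0,-0.28],[0,0,0.24,0,0,0,-1],[0,0,0.24,0,0,0,-1],[0,0,0.24,0,0,0,-1],[0,0,0.24,0,0,0,-1],[0,0,0.24,0,0,0,-1]],
], grip_force=45)

```text
time_s: 22.1
ee_pos: [0.7245, -0.1039, 0.3377]
eef_rot: [3.138, 0.001, 1.54]
force: [3.5, -0.3, 5.3]
grip_width: 0.0086
grip_force: 45.0
```

```bash
sleep 1
python3 - <<'E'
from h import *
o=get_obs(); print(o['force'],o['grip_width'],o['ee_pos'])
L=np.array(o['ee_pos'])[:2]-D0; c,s=np.cos(YAW),np.sin(YAW); x=c*L[0]+s*L[1]; y=-s*L[0]+c*L[1]; z=o['ee_pos'][2]
t0=np.arctan2(z-.13,.083-x)+np.arctan2(.006,.209)-2*np.arctan2(.006,.209); print(x,y,z,t0)
f=lambda t:np.array([.083-.209*np.cos(t)+.006*np.sin(t),.13+.209*np.sin(t)+.006*np.cos(t)])
p0=f(t0)
for a in (np.linspace(t0,t0/2,11)[1:],np.linspace(t0/2,0,11)[1:]):
    print([[float(round((f(t)[0]-p0[0])/.25,3)),float(round(-(f(t)[1]-p0[1])/.25,3))] for t in a]); p0=f(t0/2)
E
```

```text
[ 3.52136085 -0.25991575  5.3269907 ] 0.00860349610336319 [ 0.72446702 -0.10392797  0.33770479]
0.11450432282263827 0.057430064534518876 0.33770478655503794 1.6926270523092941
[[-0.07, -0.008], [-0.141, -0.009], [-0.212, -0.005], [-0.282, 0.005], [-0.351, 0.021], [-0.418, 0.043], [-0.483, 0.071], [-0.546, 0.104], [-0.605, 0.142], [-0.662, 0.185]]
[[-0.052, 0.048], [-0.1, 0.099], [-0.144, 0.155], [-0.183, 0.214], [-0.216, 0.277], [-0.244, 0.342], [-0.267, 0.409], [-0.284, 0.477], [-0.295, 0.547], [-0.3, 0.618]]
```

play_rows([
  [[0,-0.07,-0.008,0,0,0,-1],[0,-0.141,-0.009,0,0,0,-1],[0,-0.212,-0.005,0,0,0,-1],[0,-0.282,0.005,0,0,0,-1],[0,-0.351,0.021,0,0,0,-1],[0,-0.418,0.043,0,0,0,-1],[0,-0.483,0.071,0,0,0,-1],[0,-0.546,0.104,0,0,0,-1],[0,-0.605,0.142,0,0,0,-1],[0,-0.662,0.185,0,0,0,-1]],
])

```text
time_s: 23.1
ee_pos: [0.5588, -0.0985, 0.2906]
eef_rot: [3.138, -0.0, 1.54]
force: [7.3, 1.6, -3.7]
grip_width: 0.0085
grip_force: 45.0
```

play_rows([
  [[0,-0.052,0.048,0,0,0,-1],[0,-0.1,0.099,0,0,0,-1],[0,-0.144,0.155,0,0,0,-1],[0,-0.183,0.214,0,0,0,-1],[0,-0.216,0.277,0,0,0,-1],[0,-0.244,0.342,0,0,0,-1],[0,-0.267,0.409,0,0,0,-1],[0,-0.284,0.477,0,0,0,-1],[0,-0.295,0.54,0,0,0,-1],[0,-0.298,0.6,0,0,0,-1]],
])

```text
time_s: 24.1
ee_pos: [0.4848, -0.0962, 0.14]
eef_rot: [3.139, -0.0, 1.54]
force: [1.5, 3.7, 2.7]
grip_width: 0.0083
grip_force: 45.0
```

play_rows([
  [[0,0,0.01,0,0,0,-1],[0,0,0.02,0,0,0,-1],[0,0,0.026,0,0,0,-1],[0,0,0.026,0,0,0,-1]],
])

```text
time_s: 24.5
ee_pos: [0.4848, -0.0963, 0.1361]
eef_rot: [3.14, -0.0, 1.54]
force: [-12.4, 6.7, 28.8]
grip_width: 0.0089
grip_force: 45.0
```

play_rows([
  [[0,0,-0.01,0,0,0,-0.28],[0,0,-0.01,0,0,0,-0.28],[0,0,-0.01,0,0,0,-0.28],[0,0,-0.15,0,0,0,-0.28],[0,0,-0.3,0,0,0,-0.28],[-0.1,0,-0.5,0,0,0,-0.28],[-0.2,0.3,-0.8,0,0,0,-0.28],[-0.2,0.4,-0.8,0,0,0,-0.28],[-0.2,0.4,-0.8,0,0,0,-0.28]],
])

```text
time_s: 25.4
ee_pos: [0.5843, -0.1504, 0.3351]
eef_rot: [3.14, 0.001, 1.539]
force: [-0.6, -0.1, 0.0]
grip_width: 0.0341
grip_force: 0.0
```

```bash
sleep 1
cat > m4.py <<'E'
from h import *
import sys
c=cam('wrist'); save(c,sys.argv[1]); P=cloud(c); o=get_obs(); print(o['ee_pos'],o['grip_width'])
cy,sy=np.cos(YAW),np.sin(YAW); L=P[...,:2]-D0; dx=cy*L[...,0]+sy*L[...,1]; dy=-sy*L[...,0]+cy*L[...,1]; z=P[...,2]
m=(abs(z-.142)<.012)&(abs(dx)<.08)&(dy>.10)&(dy<.185)
if m.sum()>50: k=np.linalg.lstsq(np.c_[dx[m],dy[m],np.ones(m.sum())],z[m],rcond=None)[0]; print('lid plane',k)
m=(z>.168)&(z<.185)&(np.hypot(dx-.038,dy-.057)<.085)&(np.hypot(dx-.038,dy-.057)>.04)
if m.sum():
    a,r=cv2.minEnclosingCircle(np.c_[dx[m],dy[m]].astype(np.float32)); print('grip',m.sum(),a,r,'r',np.hypot(a[0]-.038,a[1]-.057),'vent',np.arctan2(a[1]-.057,a[0]-.038)%(2*np.pi)-2.467)
E
python3 m4.py w6.png
```

```text
[ 0.58648374 -0.15093185  0.33605305] 0.033378195460649865
lid plane [ 0.00040646 -0.00077684  0.1423986 ]
grip 154 (-0.021491479128599167, 0.07422872632741928) 0.007931958884000778 r 0.06193597581191129 vent 0.39270433421669937
```

View pics/w6.png

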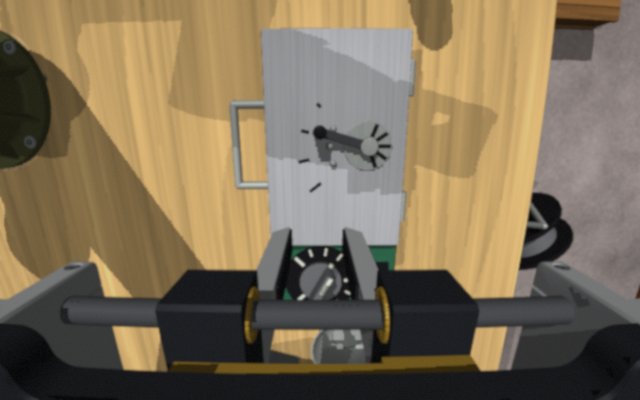

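The lid lies flat. The vent grip at (320,132) is in the second notch (0.39 rad). I'll pinch the grip next.

Run:
```python
from h import *
go(*dw(-.0215,.0742,.230),np.pi/2+YAW)
f=lambda t:np.array([.038+.062*np.cos(2.467+t),.057+.062*np.sin(2.467+t)])
p=f(.393); print([[float(v) for v in ((f(t)-p)[::-1]/.25).round(3)] for t in (.45,.5,.55,.6,.65,.7,.75,.8,.85,.9,.92)])
```

```text
go [2.729e-01 3.000e-04 4.239e-01] [0.0005 0.0002 0.    ]
[[-0.014, -0.004], [-0.026, -0.006], [-0.038, -0.008], [-0.05, -0.009], [-0.063, -0.01], [-0.075, -0.01], [-0.088, -0.009], [-0.1, -0.008], [-0.112, -0.006], [-0.124, -0.003], [-0.129, -0.002]]
```

play_rows([
  [[0.15,0,0,0,0,0,-0.28],[0.273,0,0.2,0,0,0,-0.28],[0.273,0,0.35,0,0,0,-0.28],[0.273,0,0.4,0,0,0,-0.28],[0.273,0,0.5,0,0,0,-0.28],[0.273,0,0.6,0,0,0,-0.28],[0.273,0,0.656,0,0,0,-0.28],[0.273,0,0.656,0,0,0,-0.28],[0.273,0,0.656,0,0,0,-0.28]],
])

```text
time_s: 26.35
ee_pos: [0.5851, -0.0817, 0.1734]
eef_rot: [3.139, 0.0, 1.54]
force: [-15.8, 5.2, 26.7]
grip_width: 0.0336
grip_force: 13.6
```

play_rows([
  [[0,0,0,0,0,0,-1],[0,0,0,0,0,0,-1],[0,0,0,0,0,0,-1],[0,0,0,0,0,0,-1],[0,0,0,0,0,0,-1]],
], grip_force=35)

```text
time_s: 26.85
ee_pos: [0.5885, -0.0829, 0.1738]
eef_rot: [3.129, 0.002, 1.539]
force: [15.0, -4.4, 13.4]
grip_width: 0.0148
grip_force: 37.7
```

play_rows([
  [[0,0,-0.008,0,0,0,-1],[0,0,-0.016,0,0,0,-1],[0,0,-0.016,0,0,0,-1]],
])

```text
time_s: 27.15
ee_pos: [0.5885, -0.0832, 0.1747]
eef_rot: [3.131, 0.002, 1.539]
force: [30.2, -9.7, -13.7]
grip_width: 0.0153
grip_force: 37.2
```

```bash
sleep 1
python3 - <<'E'
from h import *
o=get_obs(); print(o['force'],o['grip_width'],o['ee_pos'],o['grip_force'])
c=cam('wrist'); save(c,'w7.png',(160,100,480,300),2)
E
```

```text
[ 30.21334949  -9.71105636 -13.71299741] 0.015331354255884295 [ 0.58845959 -0.08321394  0.17467316] 37.231792523525655
```

View pics/w7.png

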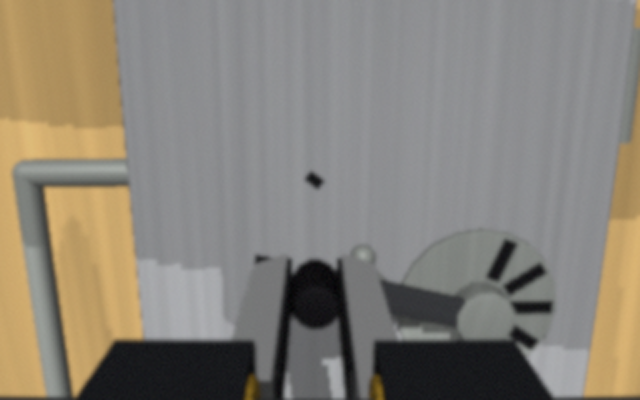

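The fingers hold the black grip at (315,290), but there is side load on the wrist. I'll reopen, settle and re-grip.

play_rows([
  [[0,0,0,0,0,0,-0.28],[0,0,0,0,0,0,-0.28],[0,0,0,0,0,0,-0.28],[0,0,0,0,0,0,-0.28],[0,0,0,0,0,0,-0.28]],
])

```text
time_s: 27.7
ee_pos: [0.5846, -0.0817, 0.1745]
eef_rot: [3.142, 0.0, 1.54]
force: [-5.6, 0.5, 5.0]
grip_width: 0.0337
grip_force: 3.1
```

```bash
sleep 1; python3 m4.py w8.png
python3 - <<'E'
from h import *
o=get_obs(); print(o['force'],o['grip_force'],o['eef_rot'])
go(*dw(-.0215,.0742,.174),np.pi/2+YAW)
E
```

```text
[ 0.58467774 -0.08167427  0.17454469] 0.03356839039526827
lid plane [ 6.41993136e-04 -1.18712789e-04  1.42289207e-01]
grip 902 (-0.020609380677342415, 0.07478448748588562) 0.024828067049384117 r 0.06124824486070814 vent 0.37998200071394583
[-4.62077349  0.80174786  6.20383301] 3.098394996486604 [3.14143474e+00 3.98287442e-05 1.53953959e+00]
go [-0.0042  0.0177  0.0022] [0.     0.     0.0001]
```

play_rows([
  [[0,0,-0.016,0,0,0,-0.28],[-0.004,0.0177,-0.016,0,0,0,-0.28],[-0.004,0.0177,-0.016,0,0,0,-0.28],[-0.004,0.0177,-0.016,0,0,0,-0.28]],
])

```text
time_s: 28.15
ee_pos: [0.5892, -0.0825, 0.177]
eef_rot: [-3.141, -0.0, 1.54]
force: [-0.5, 0.3, 0.0]
grip_width: 0.0336
grip_force: 0.0
```

play_rows([
  [[0,0,0,0,0,0,-1],[0,0,0,0,0,0,-1],[0,0,0,0,0,0,-1],[0,0,0,0,0,0,-1],[0,0,0,0,0,0,-1]],
], grip_force=30)

```text
time_s: 28.65
ee_pos: [0.5894, -0.0826, 0.1771]
eef_rot: [3.141, 0.0, 1.54]
force: [4.6, -1.2, -1.8]
grip_width: 0.0153
grip_force: 30.0
```

Clean grip. Now the arc to the third notch.

play_rows([
  [[-0.014,-0.004,0,0,0,0,-1],[-0.026,-0.006,0,0,0,0,-1],[-0.038,-0.008,0,0,0,0,-1],[-0.05,-0.009,0,0,0,0,-1],[-0.063,-0.01,0,0,0,0,-1],[-0.075,-0.01,0,0,0,0,-1],[-0.088,-0.009,0,0,0,0,-1],[-0.1,-0.008,0,0,0,0,-1],[-0.112,-0.006,0,0,0,0,-1],[-0.124,-0.003,0,0,0,0,-1]],
])

```text
time_s: 29.65
ee_pos: [0.5872, -0.1135, 0.1771]
eef_rot: [-3.141, -0.0, 1.54]
force: [-0.8, 3.1, 0.5]
grip_width: 0.0152
grip_force: 30.0
```

play_rows([
  [[-0.003,0,0,0,0,0,-1],[-0.003,0,0,0,0,0,-1],[0,0,0,0,0,0,-0.28],[0,0,0,0,0,0,-0.28],[0,0,0,0,0,0,-0.28],[0,0,-0.15,0,0,0,-0.28],[-0.15,0,-0.4,0,0,0,-0.28],[-0.2,0,-0.5,0,0,0,-0.28],[-0.2,0,-0.5,0,0,0,-0.28]],
])

```text
time_s: 30.55
ee_pos: [0.5866, -0.166, 0.3084]
eef_rot: [3.133, 0.003, 1.538]
force: [0.3, 0.0, -0.3]
grip_width: 0.0337
grip_force: 0.0
```

```bash
sleep 1; python3 m4.py w9.png
```

```text
[ 0.58620026 -0.164812    0.30489884] 0.03393451029445044
lid plane [0.00083028 0.00014453 0.14228813]
grip 189 (-0.022762982174754143, 0.04534086957573891) 0.008015233092010021 r 0.061871441918056345 vent 0.8641673488842714
```

The vent reads 0.864, which is the third notch. Now the dial.

play_rows([
  [[-0.2,-0.03,0,0,0,0,-0.28],[-0.4,-0.03,0,0,0,0,-0.28],[-0.5,-0.03,0,0,0,0,-0.28],[-0.5,-0.03,0,0,0,0,-0.28],[-0.5,-0.03,0,0,0,0,-0.28]],
])

```text
time_s: 31.1
ee_pos: [0.5744, -0.2875, 0.3007]
eef_rot: [-3.14, -0.001, 1.54]
force: [-0.2, 0.2, -0.2]
grip_width: 0.0338
grip_force: 0.0
```

```bash
sleep 1
cat > m5.py <<'E'
from h import *
import sys
c=cam('wrist'); P=cloud(c); o=get_obs(); print(o['ee_pos'])
g=dw(-.02,-.133,.171); u,v=proj(c,[g])[0]; print(u,v)
f=np.array(c['frame']).astype(int)
# rectified view of the plane at bar-top height, 0.25 mm/px, dryer axes (up = +x, left=+y)
n=280; yy,xx=np.mgrid[0:n,0:n]; X=-.02+(n/2-yy)*.0003; Y=-.133+(n/2-xx)*.0003
W=np.array([dw(a,b,.171) for a,b in zip(X.ravel(),Y.ravel())]); q=proj(c,W).astype(np.float32).reshape(n,n,2)
im=cv2.remap(cv2.cvtColor(np.array(c['frame']),cv2.COLOR_RGB2BGR),q[...,0],q[...,1],cv2.INTER_CUBIC)
cv2.imwrite('pics/'+sys.argv[1],cv2.resize(im,None,fx=2,fy=2))
r=np.hypot(X+.02,Y+.133)
w=(im.min(2)>(int(sys.argv[2]) if len(sys.argv)>2 else 170))&(r<.032)
k,l,s,ct=cv2.connectedComponentsWithStats(w.astype(np.uint8))
for i in range(1,k):
  if s[i,4]>40:
    m=l==i; pts=np.c_[X[m],Y[m]]; vx,vy,x0,y0=cv2.fitLine(pts.astype(np.float32),cv2.DIST_L2,0,.01,.01).ravel()
    if (x0+.02)*vx+(y0+.133)*vy<0: vx,vy=-vx,-vy
    print(s[i,4],'cen',(x0+.02)*1e3,(y0+.133)*1e3,'r',r[m].min(),r[m].max(),'line heading',np.arctan2(vy,vx),'dial',(2.356-np.arctan2(vy,vx))%(2*np.pi))
E
python3 m5.py d1.png
```

```text
[ 0.57458875 -0.28693339  0.30121676]
326.31821811065095 200.31963218124145
48 cen 21.925 -21.78125 r 0.029698484809834988 0.031831116851282495 line heading -1.2323462 dial 3.588346
1056 cen 7.616761 12.038924 r 0.0016155494421403523 0.02665107877741537 line heading 1.0756483 dial 1.2803516
305 cen -23.967543 -15.6255665 r 0.024804031930313254 0.03198202620222802 line heading -2.3104033 dial 4.6664033
```

View pics/d1.png

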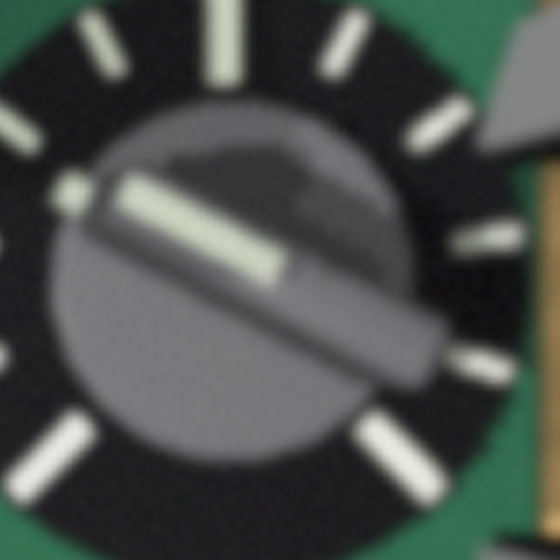

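The rectified dial view shows the pointer line from the centre (270,265) to (140,190), which is about mark 2.7 (around 1.28 rad). The 5 mark is at the top, (223,40). Checking can clearance before turning.

Run:
```python
from h import *
for n in('top','scene'):
    c=cam(n); P=cloud(c).reshape(-1,3); g=dw(-.02,-.133,0)
    m=(P[:,2]>.2)&(P[:,2]<.33)&(P[:,1]<-.3)&(P[:,0]>.3)&(P[:,0]<.9); q=P[m]; d=np.hypot(q[:,0]-g[0],q[:,1]-g[1]); b=q[:,1]<-.36
    print(n,m.sum(),np.percentile(d[b],[0,1,10]).round(3) if b.any() else None, q[b].min(0).round(3),q[b].max(0).round(3))
print(g)
go(*dw(-.02,-.133,.23),1.07+YAW)
```

```text
top 1279 [0.263 0.265 0.272] [ 0.393 -0.713  0.2  ] [ 0.531 -0.523  0.307]
scene 1365 [0.256 0.262 0.268] [ 0.393 -1.696  0.2  ] [ 0.536 -0.521  0.305]
[ 0.58399465 -0.28999929  0.        ]
go [-0.0123  0.0373  0.2879] [-0.     -0.      0.0801]
```

play_rows([
  [[-0.0123,0.0373,0.15,0,0,0.08,-0.15],[-0.0123,0.0373,0.28,0,0,0.08,-0.15],[-0.0123,0.0373,0.28,0,0,0.08,-0.15],[-0.0123,0.0373,0.28,0,0,0.08,-0.15],[-0.0123,0.0373,0.3,0,0,0.08,-0.15],[-0.0123,0.0373,0.42,0,0,0.08,-0.15],[-0.0123,0.0373,0.5,0,0,0.08,-0.15],[-0.0123,0.0373,0.532,0,0,0.08,-0.15],[-0.0123,0.0373,0.532,0,0,0.08,-0.15],[-0.0123,0.0373,0.532,0,0,0.08,-0.15]],
])

```text
time_s: 32.25
ee_pos: [0.5841, -0.2914, 0.1703]
eef_rot: [3.14, -0.0, 1.038]
force: [0.1, -0.4, 0.0]
grip_width: 0.0399
grip_force: 0.0
```

play_rows([
  [[0,0,0,0,0,0,-1],[0,0,0,0,0,0,-1],[0,0,0,0,0,0,-1],[0,0,0,0,0,0,-1],[0,0,0,0,0,0,-1],[0,0,0,0,0,0,-1]],
], grip_force=30)

```text
time_s: 32.85
ee_pos: [0.5839, -0.2916, 0.1694]
eef_rot: [3.141, -0.0, 1.037]
force: [1.8, -0.7, 2.2]
grip_width: 0.0119
grip_force: 30.0
```

```bash
sleep 1
python3 - <<'E'
from h import *
o=get_obs(); print(o['force'],o['moment'],o['grip_width'],o['ee_pos'],o['eef_rot']); print(dw(-.02,-.133,.168))
E
```

```text
[ 1.82403101 -0.68811543  2.21022244] [-0.28184793 -0.36693088 -0.04405362] 0.011872073461247112 [ 0.5838785  -0.29161351  0.16942555] [ 3.14076643e+00 -4.71863616e-05  1.03714352e+00]
[ 0.58399465 -0.28999929  0.168     ]
```

play_rows([
  [[0,0,0,0,0,0.02,-1],[0,0,0,0,0,0.04,-1],[0,0,0,0,0,0.06,-1],[0,0,0,0,0,0.08,-1],[0,0,0,0,0,0.1,-1],[0,0,0,0,0,0.1225,-1],[0,0,0,0,0,0.1225,-1]],
])

```text
time_s: 33.55
ee_pos: [0.5829, -0.2902, 0.1694]
eef_rot: [-3.138, 0.002, 0.263]
force: [-8.8, 9.2, 8.5]
grip_width: 0.0119
grip_force: 30.0
```

play_rows([
  [[0,0,0,0,0,0.02,-1],[0,0,0,0,0,0.04,-1],[0,0,0,0,0,0.06,-1],[0,0,0,0,0,0.08,-1],[0,0,0,0,0,0.1,-1],[0,0,0,0,0,0.1225,-1],[0,0,0,0,0,0.1225,-1],[0,0,0,0,0,0.1225,-1]],
])

```text
time_s: 34.35
ee_pos: [0.5832, -0.2884, 0.1694]
eef_rot: [-3.138, 0.005, -0.501]
force: [-8.8, 20.1, 10.5]
grip_width: 0.0116
grip_force: 30.0
```

play_rows([
  [[0,0,0,0,0,0,-0.15],[0,0,0,0,0,0,-0.15],[0,0,0,0,0,0,-0.15],[0,0,0,0,0,0,-0.15],[0,0,-0.15,0,0,0,-0.15],[0,0,-0.3,0,0,0,-0.15],[0,0,-0.5,0,0,0,-0.15],[0,0,-0.5,0,0,0,-0.15]],
])

```text
time_s: 35.15
ee_pos: [0.5848, -0.2923, 0.3017]
eef_rot: [3.141, -0.011, -0.502]
force: [0.3, 0.7, -0.3]
grip_width: 0.0398
grip_force: 0.0
```

```bash
sleep 1; python3 m5.py d2.png
```

```text
[ 0.58428556 -0.2919914   0.29768892]
314.50515490898823 201.92250843299405
2116 cen 13.076796 -5.823061 r 0.0005999999999999998 0.028182441342083905 line heading -0.4742871 dial 2.830287
78 cen -3.2461545 30.726925 r 0.0295526648544594 0.03197076789819099 line heading 0.13919419 dial 2.2168057
201 cen -14.165673 -26.513428 r 0.027777148881769714 0.03196513725920789 line heading 3.0730054 dial 5.56618
579 cen -16.683939 20.83368 r 0.020944211610848473 0.031982026202228016 line heading 2.3778296 dial 6.261356
```

View pics/d2.png

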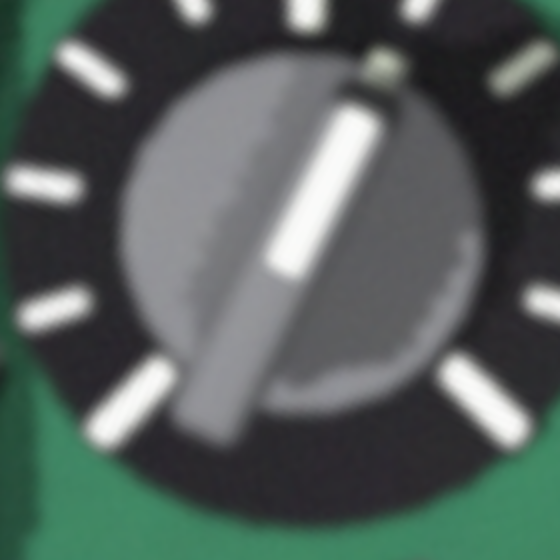

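The pointer points at the mark just right of the top one (5), so it reads 6 (2.83 rad). Last check of lid and vent, then hand in.

```bash
python3 m4.py w10.png
python3 - <<'E'
from h import *
c=cam('top');P=cloud(c);L=P[...,:2]-D0;cy,sy=np.cos(YAW),np.sin(YAW);dx=cy*L[...,0]+sy*L[...,1];dy=-sy*L[...,0]+cy*L[...,1]
m=(abs(dx)<.08)&(dy>.12)&(dy<.18); print('lid z',np.nanpercentile(P[...,2][m],[5,50,95]))
q=(P[...,0]>.3)&(P[...,0]<.6)&(P[...,1]>.1)&(P[...,1]<.45)&(P[...,2]>.015); print('left on board',q.sum())
E
```

```text
[ 0.58377747 -0.29171801  0.29483771] 0.03945454240198328
lid plane [ 0.00063708 -0.00019536  0.14220877]
grip 69 (-0.021419260650873184, 0.044532276690006256) 0.007381224073469639 r 0.06071320005427953 vent 0.8814184737697461
lid z [0.13502336 0.14288779 0.15136409]
left on board 75
```

Run:
```python
from h import *
c=cam('top');P=cloud(c)
q=(P[...,0]>.3)&(P[...,0]<.6)&(P[...,1]>.1)&(P[...,1]<.45)&(P[...,2]>.015); k,l,s,_=cv2.connectedComponentsWithStats(q.astype(np.uint8))
for i in range(1,k):
  if s[i,4]>5: print(s[i],np.median(P[l==i],0),P[l==i][:,2].max())
f=np.array(c['frame']); cv2.imwrite('pics/f.png',cv2.resize(cv2.cvtColor(f,cv2.COLOR_RGB2BGR)[150:290,190:420],None,fx=3,fy=3))
```

```text
(no output)
```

View pics/f.png

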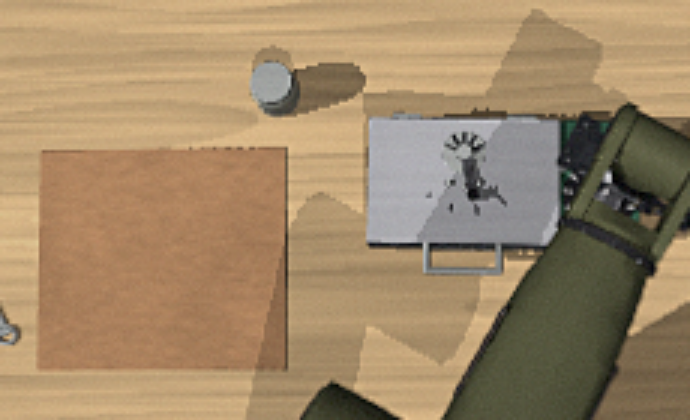

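The cardboard is empty (the stray pixels were depth noise), the lid is shut, the jar is still in place and the arm touches nothing.

```bash
python3 -c "
from station import workorder; print(workorder.hand_in())"
```

```text
the job is handed in; nothing more can be done
None
```

The job is handed in: the two parts that were there (flange and gear) lie side by side on the rack, the lid is fully shut, the vent lever is in its third notch (about 0.88 rad), and the heat dial was then turned to 6 (about 2.83 rad).

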